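# Find the hidden catch of the gold-leaf case

### The job

The drawer in the front of the plywood case has no handle: one of the five square wooden tiles let into the case's top is a hidden push catch, the other four look just the same but are solid. Feel along the tiles with shut fingertips, pressing each gently, and push the one that gives until the drawer springs open, then let the catch come back up and move clear. Grasp and lift nothing, and leave the things lying on and around the case where they are.

Things in the scene. Friction and masses are not known exactly. Their poses are not given: they have to be found in the camera images.
- case: Fixed plywood case on the bench, 200 (x) x 400 (y) x 90 (z) mm; origin at the centre of its underside, z up. A drawer without a handle fills its front (-x) face. The flat top has a row along y of five square openings, 51 mm wide, 70 mm apart, 35 mm in front of the middle; in each lies an identical 48 mm wooden tile, its top 2 mm below the case's top.
- tile_place_1 (a point): Centre of the upper face (not pressed) of tile place 1 of 5, counted from the case's +y end; 88 mm above the bench. It does not tell whether this tile is solid or the catch. Axes as the case's.
- tile_place_2 (a point): Centre of the upper face (not pressed) of tile place 2 of 5, counted from the case's +y end; 88 mm above the bench. It does not tell whether this tile is solid or the catch. Axes as the case's.
- tile_place_3 (a point): Centre of the upper face (not pressed) of tile place 3 of 5, counted from the case's +y end; 88 mm above the bench. It does not tell whether this tile is solid or the catch. Axes as the case's.
- tile_place_4 (a point): Centre of the upper face (not pressed) of tile place 4 of 5, counted from the case's +y end; 88 mm above the bench. It does not tell whether this tile is solid or the catch. Axes as the case's.
- tile_place_5 (a point): Centre of the upper face (not pressed) of tile place 5 of 5, counted from the case's +y end; 88 mm above the bench. It does not tell whether this tile is solid or the catch. Axes as the case's.
- catch (a joint): How far the hidden catch tile is pressed straight down, m: 0 at rest, 0.006 fully down. It is one of the five tiles, at any of the places; the other four are solid, bedded on cork, and give less than 1 mm under a 20 N push. A spring resists with about 1.6 N at first, 4 N fully down; the drawer is let go by about 4 mm, and the tile springs back up when released.
- leaf_drawer (a joint): How far the drawer is out, m: 0 shut and latched; once released a spring drives it out of the front (the case's -x) by itself to its stop at 0.05 in under a second, and it stays there.
- sanding_block: Loose cork sanding block with a brown abrasive sole, 34 x 75 x 22 mm, lying on the rear of the case top; origin at its underside. A bystander, to be left alone.
- offcut: Loose flat wood offcut, 36 x 90 x 14 mm, lying on the rear of the case top; origin at its underside. A bystander, to be left alone.
- bole_jar: Loose closed small jar, 52 mm across, 55 mm high, on the bench by the -y end of the case; origin at its underside. A bystander, to be left alone.
- brush: Loose brush lying on the bench by the +y end of the case, 170 mm long, along its x; origin at its underside. A bystander, to be left alone.
- wood_block: Loose wood block, 55 x 80 x 30 mm, on the bench at the -y end, farther back, of the case; origin at its underside. A bystander, to be left alone.
- ornament: Loose gilded carved ornament, 50 x 85 x 23 mm, on the bench behind the case; origin at its underside. A bystander, to be left alone.

How it is judged:
On the way:
1. the hidden catch tile is pressed in by at least 3 mm (value of joint catch above 0.003 m), for 0.02 s.
At the end, for the whole second after the job is handed in: The drawer stands at least 40 mm out, at rest, the catch tile is back up (within 1.5 mm), and every loose thing is at rest within 20 mm of where it began (value of joint leaf_drawer above 0.04 m and velocity of joint leaf_drawer below 0.02 m/s and value of joint catch below 0.0015 m and distance of each of sanding_block, offcut, bole_jar, brush, wood_block, ornament from where it was at the start of the episode below 0.02 m and linear speed of each of sanding_block, offcut, bole_jar, brush, wood_block, ornament below 0.02 m/s); the robot touches nothing.
It fails at once if a loose thing is lifted, carried or shoved more than 20 mm (distance of any of sanding_block, offcut, bole_jar, brush, wood_block, ornament from where it was at the start of the episode above 0.02 m).
It fails at once if the fingers press with more than 70 N (contact force between the fingers and anything else above 70 N).
It also fails if it takes over 48 s, if anything falls off the work surface, if the arm or the gripper's body presses on something with over 40 N, if the wrist force passes 120 N, or if a joint passes its speed limit or range.

### The arm

A 6-joint arm with a two-finger parallel gripper is mounted at the origin on the work surface. World frame = base frame: x ahead of the robot, y to its left, z up, the work surface at z = 0. Lengths are in m, angles in rad, forces in N, time in s.
With the tool pointing down it reaches from about 0.375 to 0.925 m from the base axis. Payload 5.7 kg.
Tool frame: the origin (TCP) lies at the very end of the fingers, on their centre line; the grasp point (between the pads) lies 19 mm behind it (r.tcp_to_grasp is the distance from the TCP to the grasp point, in m); z points along the fingers, y is the line along which they close (so a half turn about z gives the same grasp; the last joint's range is limited). The gripper opens to 85 mm and grips with 20 to 120 N. Pads are 22 mm wide; open, the fingers measure 114 mm over their backs; the gripper's body (76 mm by 85 mm) begins 54 mm behind the grasp point. The pads swing forward as they close: fully open they stand 13 mm farther back than shut.
Start: joints at [-0.115, 0.359, 1.51, -0, 1.272, -0.115], TCP at [0.6, -0, 0.231] pointing down, gripper open.
Joint ranges: [-2.97, 2.97], [-1.01, 2.36], [0.21, 2.38], [-0.96, 4.11], [0.2, 2.71], [-2.98, 2.98]. Speed limits (rad/s): [2.39, 2.39, 3.14, 3.14, 3.14, 3.14].

### API

Orientations are given as [roll, pitch, yaw] about the fixed x, y, z axes, in that order (R = Rz(yaw) Ry(pitch) Rx(roll)).
In Python, from rig import r, eyes, close_job gives the robot as it stands. The module is installed in compiled form; this text tells all that it offers.
- The arm moves only by the shell command python3 -m jog 'ROWS' [FORCE]. ROWS is JSON, a list of rows, each an object with "translation": the shift along the tool's x, y, z each as a share of 0.3 m, from -1 to 1, a list of three; "turn": the turn, a rotation vector about the tool's x, y, z each as a share of pi/4 rad, from -1 to 1, a list of three; "hand": the opening, from -1 (shut) to 1 (fully open). In form: [{"translation": [tx, ty, tz], "turn": [ax, ay, az], "hand": hand}, ...]. A call has 1 to 20 rows; each row is the pose to reach, as a shift and turn from the pose commanded when the call began, along the tool's axes at that moment; what a row does not reach only later rows make up. A row lasts 1/10 s, in which the tool goes at most 50 mm and 8.59 degrees, less where a joint would pass 70% of its speed; a pose out of reach is approached as far as the arm can. A call with a number of a shift or a turn outside -1 to 1 is refused whole. A call with a gripper value outside its range is refused whole. The fingers move at their own pace and stop on an object; FORCE is the grip in N (left out, the last holds). Time passes only in rows, so rows that repeat a pose let the fingers close. It gives the time, the measured TCP pose, the force, the opening and the grip force at its end, in the units of the state.
- r.read_state(): the state, without advancing time (a new reading comes with each control period).
- eyes.grab_frame(name): name is "scene" or "side" or "wrist"; returns the picture (420x560x3 uint8, blue, green, red); there is no depth.
- eyes.camera_params(name): a dict with "intrinsics" (3x3 intrinsics, pixels), "R" (3x3) and "t" (3): a world point X has camera coordinates R X + t. Camera axes: x right, y down, z forward; pixel columns grow to the right and rows downward; lengths in m; the calibration is good to about 2 mm. A picture is of the moment at which its call begins: read the wrist's pose just before it. camera_params takes no time and is no camera call; for the wrist camera it gives the pose at the moment of the call.
- close_job(): hands the job in; it is judged then, once.
The state is a dict: "time_s": time; "joint_pos": joint angles; "qd": joint speeds; "tau": joint torques, N m; "tool_pos": TCP position; "orientation": TCP orientation; "wrist_force": force on the tool from outside, world axes, zero at the start; "ft_torque": the same for the moment, N m; "finger_gap": opening from 0.0 (shut) to 1.0 (fully open); "grasp_force": force on a finger pad.
Only numpy, scipy, OpenCV 4.12 (cv2) and the standard library are available. Lean on these libraries where they do the work, as an engineer would, in place of code of your own. Each camera call takes 0.05 s, during which the arm holds its last target. There are 200 camera calls.

## Working session

There is one attempt and no reset: what is moved stays moved. The work goes in short steps, Python scripts to look and compute and a shell command to move; the robot and the scene stay as the last step left them, time stands still between calls to the robot, and variables do not carry over. Pictures are saved under pics/ and viewed, at most 10 in all, crops included, and the job is handed in when it is done.

```bash
mkdir -p pics; python3 - <<'E'
from rig import r,eyes
import cv2
s=r.read_state();print(s)
for n in("scene","side"):
    cv2.imwrite(f"pics/{n}.png",cv2.resize(eyes.grab_frame(n),(800,600)))
E
```

```text
{'time_s': 0.0, 'joint_pos': array([-1.15098373e-01,  3.59529643e-01,  1.51143002e+00,  1.03217424e-05,
        1.27245746e+00, -1.15091010e-01]), 'qd': array([ 0.00046256, -0.00045235, -0.00141065,  0.00039618, -0.00018676,
        0.00159474]), 'tau': array([ 1.96551155e-03, -5.27614331e+01, -2.78626120e+01, -6.37880498e-05,
        1.32890840e-02, -2.81424428e-05]), 'tool_pos': array([5.99337835e-01, 7.35628875e-05, 2.30439805e-01]), 'orientation': array([-3.13978139e+00, -2.19311543e-04,  1.57078572e+00]), 'wrist_force': array([0.27766287, 0.02758752, 0.48179105]), 'ft_torque': array([-9.04750886e-05, -3.66236048e-03, -1.89767816e-02]), 'grasp_force': 0.0, 'finger_gap': 1.0038456517514076}
```

View pics/scene.png

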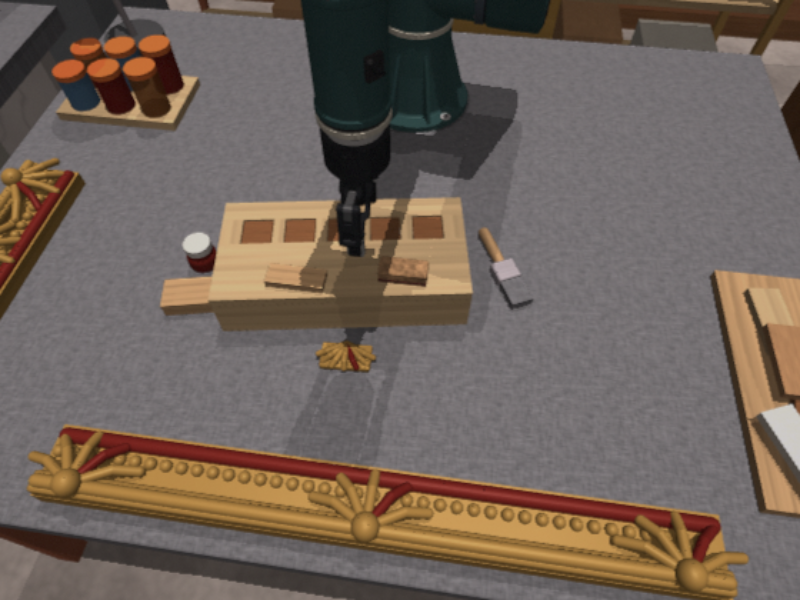

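View pics/side.png

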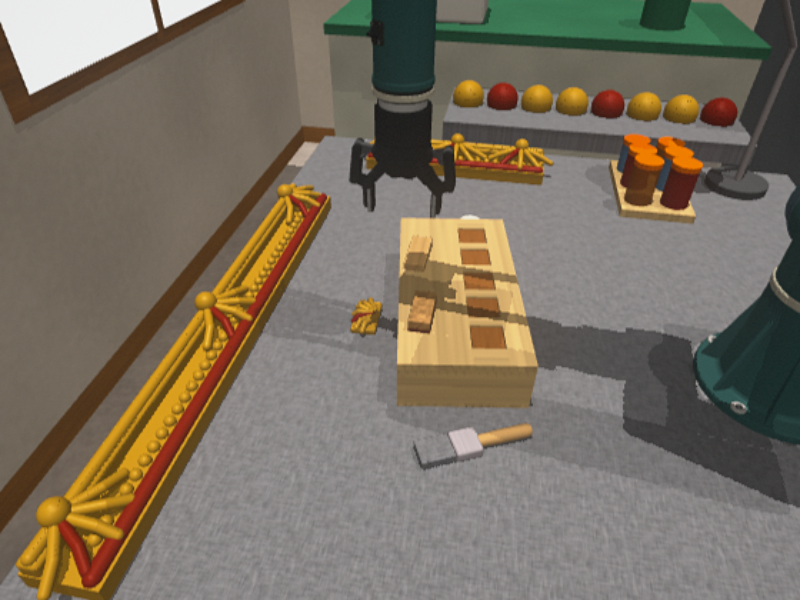

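The scene picture (800x600) shows the tiles at about (428,227), (385,229), hidden, (299,230) and (257,231), numbered 1 to 5. The side picture shows them at (489,337), (483,306), (478,282), (475,257) and (472,236). The sanding block and offcut lie behind the row.

```bash
python3 - <<'E'
from rig import r,eyes
import numpy as np
px={"scene":{1:(428,227),2:(385,229),4:(299,230.5),5:(257,231.5),"c+y":(462,199),"c-y":(226,204)},
"side":{1:(488.5,337),2:(483,306),3:(479,282),4:(475.5,257),5:(472,236),"c+y":(536,365),"c-y":(503,219)}}
for n in px:
    p=eyes.camera_params(n);K,R,t=[np.array(p[k]) for k in("intrinsics","R","t")]
    C=-R.T@t
    for k,(u,v) in px[n].items():
        d=R.T@np.linalg.solve(K,[u*.7,v*.7,1]);h=.09 if isinstance(k,str) else .088
        print(n,k,np.round(C+d*(h-C[2])/d[2],4))
E
```

```text
scene 1 [0.4514 0.0764 0.088 ]
scene 2 [0.4655 0.0066 0.088 ]
scene 4 [ 0.4883 -0.1331  0.088 ]
scene 5 [ 0.4999 -0.2011  0.088 ]
scene c+y [0.3824 0.1273 0.09  ]
scene c-y [ 0.4493 -0.2693  0.09  ]
side 1 [0.4517 0.0745 0.088 ]
side 2 [0.4651 0.0031 0.088 ]
side 3 [ 0.4763 -0.0591  0.088 ]
side 4 [ 0.4882 -0.1319  0.088 ]
side 5 [ 0.5005 -0.1999  0.088 ]
side c+y [0.3819 0.1221 0.09  ]
side c-y [ 0.446  -0.2702  0.09  ]
```

```bash
python3 -m jog '[{"translation":[-0.07,-0.14,0],"turn":[0,0,0],"hand":-1},{"translation":[-0.14,-0.28,0],"turn":[0,0,0],"hand":-1},{"translation":[-0.209,-0.413,0],"turn":[0,0,0],"hand":-1},{"translation":[-0.209,-0.413,0],"turn":[0,0,0],"hand":-1},{"translation":[-0.209,-0.413,0.15],"turn":[0,0,0],"hand":-1},{"translation":[-0.209,-0.413,0.3],"turn":[0,0,0],"hand":-1},{"translation":[-0.209,-0.413,0.42],"turn":[0,0,0],"hand":-1},{"translation":[-0.209,-0.413,0.42],"turn":[0,0,0],"hand":-1},{"translation":[-0.209,-0.413,0.42],"turn":[0,0,0],"hand":-1},{"translation":[-0.209,-0.413,0.42],"turn":[0,0,0],"hand":-1}]'
python3 - <<'E'
from rig import eyes
import cv2
cv2.imwrite("pics/b.png",cv2.resize(eyes.grab_frame("side")[120:300,230:420],None,fx=3,fy=3))
E
```

```text
time_s: 1.1
tool_pos: [0.4779, -0.063, 0.1069]
orientation: [3.139, 0.001, 1.571]
wrist_force: [0.5, -0.4, -0.1]
finger_gap: 0.0
grasp_force: 0.0
```

View pics/b.png

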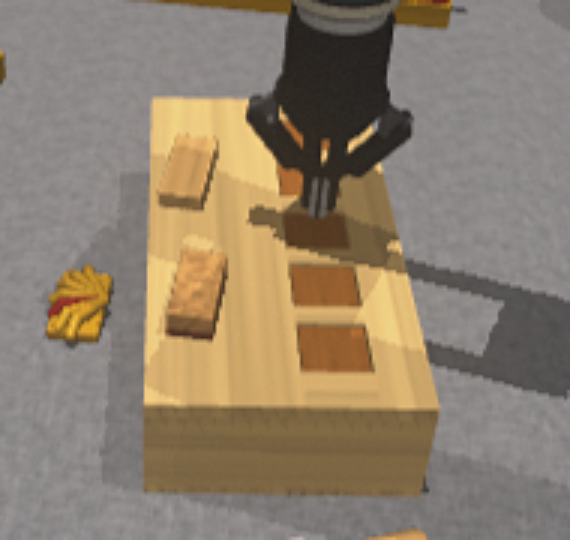

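The shut fingertips, at (318,210) in the crop, hang over tile 3 at (317,230), well clear of everything. I'll descend slowly.

```bash
python3 -m jog '[{"translation":[0,0,0.025],"turn":[0,0,0],"hand":-1},{"translation":[0,0,0.045],"turn":[0,0,0],"hand":-1},{"translation":[0,0,0.05],"turn":[0,0,0],"hand":-1},{"translation":[0,0,0.05],"turn":[0,0,0],"hand":-1},{"translation":[0,0,0.05],"turn":[0,0,0],"hand":-1}]'
python3 -m jog '[{"translation":[0,0,0.004],"turn":[0,0,0],"hand":-1},{"translation":[0,0,0.007],"turn":[0,0,0],"hand":-1},{"translation":[0,0,0.007],"turn":[0,0,0],"hand":-1},{"translation":[0,0,0.007],"turn":[0,0,0],"hand":-1}]'
python3 -m jog '[{"translation":[0,0,0.004],"turn":[0,0,0],"hand":-1},{"translation":[0,0,0.004],"turn":[0,0,0],"hand":-1},{"translation":[0,0,0.004],"turn":[0,0,0],"hand":-1}]'
```

```text
time_s: 1.65
tool_pos: [0.476, -0.0627, 0.0903]
orientation: [-3.141, -0.0, 1.571]
wrist_force: [1.2, 0.0, 0.1]
finger_gap: -0.001
grasp_force: 0.0
time_s: 2.05
tool_pos: [0.4761, -0.0627, 0.0882]
orientation: [-3.141, -0.0, 1.571]
wrist_force: [0.7, -0.2, -0.2]
finger_gap: -0.0
grasp_force: 0.0
time_s: 2.35
tool_pos: [0.4762, -0.0627, 0.0877]
orientation: [3.141, 0.0, 1.571]
wrist_force: [-2.0, 0.3, 9.7]
finger_gap: 0.001
grasp_force: 4.7
```

Tile 3 is solid: 10 N at 0.3 mm. Tile 2 is next.

```bash
python3 -m jog '[{"translation":[0,0,-0.06],"turn":[0,0,0],"hand":-1},{"translation":[0.115,-0.02,-0.06],"turn":[0,0,0],"hand":-1},{"translation":[0.23,-0.041,-0.06],"turn":[0,0,0],"hand":-1},{"translation":[0.23,-0.041,-0.06],"turn":[0,0,0],"hand":-1},{"translation":[0.23,-0.041,-0.035],"turn":[0,0,0],"hand":-1},{"translation":[0.23,-0.041,-0.015],"turn":[0,0,0],"hand":-1},{"translation":[0.23,-0.041,-0.008],"turn":[0,0,0],"hand":-1},{"translation":[0.23,-0.041,-0.005],"turn":[0,0,0],"hand":-1},{"translation":[0.23,-0.041,-0.002],"turn":[0,0,0],"hand":-1},{"translation":[0.23,-0.041,0],"turn":[0,0,0],"hand":-1},{"translation":[0.23,-0.041,0],"turn":[0,0,0],"hand":-1},{"translation":[0.23,-0.041,0],"turn":[0,0,0],"hand":-1}]'
```

```text
time_s: 3.55
tool_pos: [0.4635, 0.0056, 0.0877]
orientation: [-3.141, 0.001, 1.57]
wrist_force: [-4.0, -1.6, 11.8]
finger_gap: -0.003
grasp_force: 5.4
```

Tile 2 is solid too. On to tile 1.

```bash
python3 -m jog '[{"translation":[0,0,-0.06],"turn":[0,0,0],"hand":-1},{"translation":[0.115,-0.02,-0.06],"turn":[0,0,0],"hand":-1},{"translation":[0.23,-0.041,-0.06],"turn":[0,0,0],"hand":-1},{"translation":[0.23,-0.041,-0.06],"turn":[0,0,0],"hand":-1},{"translation":[0.23,-0.041,-0.035],"turn":[0,0,0],"hand":-1},{"translation":[0.23,-0.041,-0.015],"turn":[0,0,0],"hand":-1},{"translation":[0.23,-0.041,-0.008],"turn":[0,0,0],"hand":-1},{"translation":[0.23,-0.041,-0.005],"turn":[0,0,0],"hand":-1},{"translation":[0.23,-0.041,-0.002],"turn":[0,0,0],"hand":-1},{"translation":[0.23,-0.041,0],"turn":[0,0,0],"hand":-1},{"translation":[0.23,-0.041,0],"turn":[0,0,0],"hand":-1},{"translation":[0.23,-0.041,0],"turn":[0,0,0],"hand":-1}]'
```

```text
time_s: 4.75
tool_pos: [0.4512, 0.0745, 0.0876]
orientation: [-3.141, 0.001, 1.57]
wrist_force: [-3.4, -2.7, 11.0]
finger_gap: -0.001
grasp_force: 5.6
```

Tile 1 is solid. On to tile 4.

```bash
python3 -m jog '[{"translation":[0,0,-0.07],"turn":[0,0,0],"hand":-1},{"translation":[-0.14,0.025,-0.07],"turn":[0,0,0],"hand":-1},{"translation":[-0.28,0.05,-0.07],"turn":[0,0,0],"hand":-1},{"translation":[-0.42,0.075,-0.07],"turn":[0,0,0],"hand":-1},{"translation":[-0.56,0.1,-0.07],"turn":[0,0,0],"hand":-1},{"translation":[-0.689,0.122,-0.07],"turn":[0,0,0],"hand":-1},{"translation":[-0.689,0.122,-0.07],"turn":[0,0,0],"hand":-1},{"translation":[-0.689,0.122,-0.07],"turn":[0,0,0],"hand":-1},{"translation":[-0.689,0.122,-0.035],"turn":[0,0,0],"hand":-1},{"translation":[-0.689,0.122,-0.015],"turn":[0,0,0],"hand":-1},{"translation":[-0.689,0.122,-0.008],"turn":[0,0,0],"hand":-1},{"translation":[-0.689,0.122,-0.005],"turn":[0,0,0],"hand":-1},{"translation":[-0.689,0.122,-0.002],"turn":[0,0,0],"hand":-1},{"translation":[-0.689,0.122,0],"turn":[0,0,0],"hand":-1},{"translation":[-0.689,0.122,0],"turn":[0,0,0],"hand":-1},{"translation":[-0.689,0.122,0],"turn":[0,0,0],"hand":-1}]'
```

```text
time_s: 6.35
tool_pos: [0.4886, -0.1317, 0.0871]
orientation: [3.141, 0.001, 1.571]
wrist_force: [-0.0, -0.0, -1.2]
finger_gap: 0.003
grasp_force: 0.0
```

No resistance yet at 0.0871 m. I'll press 2 mm further and read again.

```bash
python3 -m jog '[{"translation":[0,0,0.002],"turn":[0,0,0],"hand":-1},{"translation":[0,0,0.004],"turn":[0,0,0],"hand":-1},{"translation":[0,0,0.005],"turn":[0,0,0],"hand":-1},{"translation":[0,0,0.007],"turn":[0,0,0],"hand":-1},{"translation":[0,0,0.007],"turn":[0,0,0],"hand":-1}]'
```

```text
time_s: 6.85
tool_pos: [0.4886, -0.1317, 0.085]
orientation: [3.141, 0.001, 1.571]
wrist_force: [1.3, -0.0, 3.5]
finger_gap: 0.0
grasp_force: 1.8
```

Tile 4 gives: it is 3 mm down at about 3 N. I'll press another 2.5 mm, then retract.

```bash
python3 -m jog '[{"translation":[0,0,0.004],"turn":[0,0,0],"hand":-1},{"translation":[0,0,0.008],"turn":[0,0,0],"hand":-1},{"translation":[0,0,0.008],"turn":[0,0,0],"hand":-1},{"translation":[0,0,0.008],"turn":[0,0,0],"hand":-1}]'
python3 -m jog '[{"translation":[0,0,-0.05],"turn":[0,0,0],"hand":-1},{"translation":[0,0,-0.2],"turn":[0,0,0],"hand":-1},{"translation":[0,0,-0.35],"turn":[0,0,0],"hand":-1},{"translation":[0,0,-0.45],"turn":[0,0,0],"hand":-1},{"translation":[0,0,-0.45],"turn":[0,0,0],"hand":-1},{"translation":[0,0,-0.45],"turn":[0,0,0],"hand":-1},{"translation":[0,0,-0.45],"turn":[0,0,0],"hand":-1},{"translation":[0,0,-0.45],"turn":[0,0,0],"hand":-1},{"translation":[0,0,-0.45],"turn":[0,0,0],"hand":-1},{"translation":[0,0,-0.45],"turn":[0,0,0],"hand":-1}]'
python3 - <<'E'
from rig import eyes
import cv2
cv2.imwrite("pics/c.png",cv2.resize(eyes.grab_frame("side")[120:340,200:420],None,fx=2.7,fy=2.7))
E
```

```text
time_s: 7.25
tool_pos: [0.4886, -0.1317, 0.0826]
orientation: [3.141, 0.0, 1.571]
wrist_force: [1.9, -1.2, 3.3]
finger_gap: 0.002
grasp_force: 1.6
time_s: 8.25
tool_pos: [0.4876, -0.1312, 0.2166]
orientation: [-3.14, -0.001, 1.571]
wrist_force: [-0.0, 0.9, 0.2]
finger_gap: -0.003
grasp_force: 0.0
```

View pics/c.png

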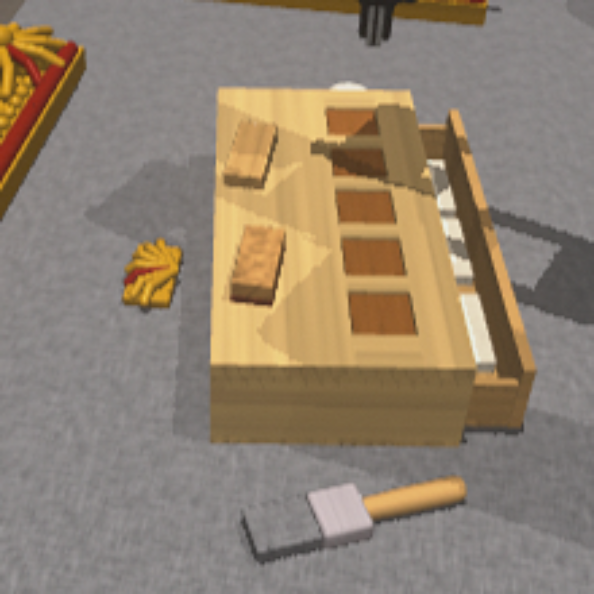

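The drawer stands open, with its front edge running from (455,115) to (530,375). The tiles are level, the gripper is well clear, and the loose things visible in this crop look undisturbed.

```bash
python3 -c "from rig import close_job; print(close_job())"
```

```text
the job is handed in; nothing more can be done
None
```

Tile 4 was the hidden catch: pressing it about 5 mm sprang the drawer open. The arm then moved clear, and the job was handed in at about 8 s of the 48 s allowed; the hand-in gave no verdict.

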